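Pack the finished brush and close its case

ROBOT

A 6-joint arm with a two-finger parallel gripper is mounted at the origin on a cart in front of the work surface, level with it; the furniture and walls round the work are solid. World frame = base frame: x ahead of the robot, y to its left, z up, the work surface at z = 0. Lengths are in m, angles in rad, forces in N, time in s.
With the tool pointing down it reaches from about 0.4 to 0.825 m from the base axis. Payload 7 kg.
Tool frame: the origin (TCP) lies between the finger pads; the fingertips stand 8 mm ahead of it and the grasp point (between the pads) lies 11 mm behind it; z points along the fingers, y is the line along which they close (so a half turn about z gives the same grasp; the last joint's range is limited). The gripper opens to 85 mm and grips with 20 to 120 N. Pads are 22 mm wide; open, the fingers measure 114 mm over their backs; the gripper's body (76 mm by 85 mm) begins 54 mm behind the grasp point. The pads swing forward as they close: fully open they stand 13 mm farther back than shut.
Start: joints at [1.435, 0.359, 0.012, 0, -1.224, -0.288], TCP at [0.278, 0.615, 0.239] pointing down, gripper open.
Joint ranges: [-3.07, 3.07], [-1.43, 2.12], [-1.02, 1.25], [-3.03, 1.67], [-3.05, -0], [-3.03, 3.03]. Speed limits (rad/s): [2.39, 2.39, 3.01, 3.14, 3.14, 3.14].

INTERFACE

Orientations are given as a unit quaternion [x, y, z, w].
In Python, from rig import * gives the robot as it stands. Calls block until the motion is done:
- move_ptp(position, orientation): joint-space move of the TCP to a pose.
- line_to(position, rot=None, max_speed=0.15, max_force=None): straight line of the TCP; rot=None keeps the orientation; max_speed is the mean speed in m/s. With max_force (N) it stops when the force on the tool has changed by that much, and returns True; else False.
- goto_joints(angles): joint-space move.
- move_gripper(opening): finger opening in m; the grip force is fixed at half the most; returns when the fingers have stopped.
- hold(seconds).
- inverse_kinematics(position, orientation): joint angles nearest the present ones, or None.
- read_state(): the state.
- camera(name): name is "scene" or "top"; returns a dict with "frame" (384x512x3 uint8, red, green, blue), "range_z" (384x512 float32, m along the optical axis (not along the pixel's ray), 0 where there is no reading), "vfov" (degrees; the focal length in pixels is half the picture's height over the tangent of half this angle, whatever the lens; pixels are square), "cx", "cy" (the principal point, pixels), "extrinsics" (4x4, takes a point from world to camera coordinates). Camera axes: x right, y down, z forward; pixel columns grow to the right and rows downward; lengths in m; the calibration is good to about 2 mm. A picture is of the moment at which its call begins.
A pose or a line that the arm cannot do raises IKError and nothing moves.
- job_done(): hands the job in; it is judged then, once.
Trained networks look in a picture, given as the dict that the camera call returned (one of the last four; its "shot" number tells which), for a name from the list of things; names that differ only in an ending like _2 or _b are one class to them, and where a whole thing is asked for, a point or a joint stands for the part that bears it (a point fixed in the world has none). Each returns a list of dicts, best first, with "p" (0 to 1); they miss things now and then, are a little off and sometimes report something else, mostly with a low value. They report only what shows in the picture. A call takes as long as a camera call.
- spot_in(picture, name): "xyz" ([x, y, z] in m, in world coordinates, good to about 4 mm: the middle of the surface that is visible of it).
- pinpoint(picture, name): "xyz" ([x, y, z] in m, in world coordinates, good to about 4 mm: a listed point, or the origin of a listed thing).
The state is a dict: "clock": time; "q": joint angles; "qvel": joint speeds; "joint_torque": joint torques, N m; "tcp_pos": TCP position; "ee_rot": TCP orientation; "wrist_force": force on the tool from outside, world axes, zero at the start; "wrist_torque": the same for the moment, N m; "width": finger opening in m; "gripper_force": force on a finger pad.
Only numpy, scipy, OpenCV 4.12 (cv2) and the standard library are available. Lean on these libraries where they do the work, as an engineer would, in place of code of your own. Each camera call takes 0.05 s, during which the arm holds its last target. There are 200 camera calls.

TASK

Take the finished shaving brush off the sloping rack and lay it level, without dropping it or setting it in aslant, in the empty rests of the wooden case, head towards the hinge like the brush already packed beside it. Then close the lid of the case fully. Leave the packed brush, the bare handle on the rack, the loose hair knot and the standing brush where they are.

Things in the scene. Friction and masses are not known exactly. Their poses are not given: they have to be found in the camera images.
- brush: the finished brush to pack: black handle, cream hair head, 61x64x123 mm, 62 g, loose. Origin: middle of the butt (handle's flat end); z runs from butt to head. Handle: first 61 mm, round, grips at 38-40 mm wide; head: the rest, up to 64 mm thick. Starts on the rack, in its left or right lane, butt down, z leaning up along the slope (35 deg from level)
- brush_grip (a point): where to grip that brush: point on the handle's axis 40 mm from the butt (2 mm in x, 1 mm in y off the body's z line), where it is 40 mm thick; the brush balances 64 mm from the butt, so hold it firmly, fingers across the handle. Axes of brush
- rack: fixed sloping plywood rack, 146 mm wide. Origin on the bench; x to its high back, y left. Board from x 34 mm (z 14) up at 35 deg to x 147 mm (z 93). Two lanes, y +36 and -36 mm: a brush lies on pairs of rods (34 mm wide over all below the handle, fingers fit beside it down to the board), axis 40 mm over the board, butt at a ledge 34 mm high. Lift straight up to clear the ledge
- bare_handle: bare black brush handle without hair, 40 mm thick, 61 mm long, loose in the rack's other lane (axes 72 mm apart); leave it. Origin: middle of its butt, z to its open end
- case: fixed dark wooden case, blue lining, 150 (x) by 184 (y) by 80 mm to the rim, walls 8, floor 6 mm. Origin under its centre, x to the hinge side (away from the robot), y left. Two lanes, y +36 and -36 mm, with pairs of blue rods (34 mm wide over all below the handle); a brush lies level in them along x, head to the hinge, butt 4 mm from the front wall (inside 134 mm long), axis 40 mm over the floor
- free_rest (a point): in the empty, right-hand lane of the case (y -36 mm): where brush_grip lies when the brush is seated, 46 mm above the bench, 48 mm from the side wall's inner face. Axes of the case; the seated brush's z points along its +x
- packed_brush: brush of the same kind, 125 mm long, already lying in the left lane of the case, loose; leave it. Origin: middle of its butt, z to its head
- lid (a joint): angle of the lid, rad: 0 closed, 1.57 upright; starts at 1.45 to 1.7. Flat wooden board 150x184x10 mm, hinged along the far rim of the case, swings down towards the robot; upright its edge stands 230 mm above the bench, so carry things over it higher. A stiff hinge holds it wherever it is left; 2 to 3 N on its outer face near the free edge moves it. No catch
- lid_hinge (a point): middle of the lid's hinge line, 80 mm above the bench over the far outer face of the case. Axes turn with the lid: x away from the free edge, y along the hinge, z out of the outer face (up when closed)
- lid_front (a point): middle of the lid's free edge, on the outer face (the top when closed), 150 mm from the hinge; 90 mm above the bench when closed
- loose_knot: hair knot, cream, bulb-shaped, 64x78x60 mm, lying loose on the bench left of the work; leave it. Origin: middle of its underside
- standing_brush: another shaving brush, 122 mm tall, standing loose on the bench further left; leave it. Origin: middle of its underside
- glue_press: fixed glue dosing stand at the back left. Its head hangs over the bench 0.15 to 0.25 m in front (-x) of this origin, 15 mm right of it, 50 mm wide, 0.26 to 0.4 m up: keep the arm clear of it

How it is judged:
On the way:
1. the brush lies level in the empty rests of the case, let go, the lid still open (x of brush_grip in the frame of free_rest between -0.014 and 0.014 m and y of brush_grip in the frame of free_rest between -0.006 and 0.006 m and z of brush_grip in the frame of free_rest between -0.005 and 0.005 m and angle between the z axis of brush and the x axis of case, either way round below 0.1 rad and x of brush in the frame of free_rest below 0 m and contact force between the fingers and brush below 0.1 N and value of joint lid above 0.8 rad), for 0.2 s.
At the end, for the whole second after the job is handed in: Brush at rest in the case's right-hand rests, head to the hinge: its grip point within 14 mm along, 6 mm across and 5 mm in height of free_rest, axis within 0.1 rad of the case's x; lid closed within 0.03 rad; packed brush moved under 12 mm, bare handle under 15 mm (x of brush_grip in the frame of free_rest between -0.014 and 0.014 m and y of brush_grip in the frame of free_rest between -0.006 and 0.006 m and z of brush_grip in the frame of free_rest between -0.005 and 0.005 m and angle between the z axis of brush and the x axis of case, either way round below 0.1 rad and x of brush in the frame of free_rest below 0 m and value of joint lid below 0.03 rad and linear speed of brush below 0.02 m/s and distance of packed_brush from where it was at the start of the episode below 0.012 m and distance of bare_handle from where it was at the start of the episode below 0.015 m); the robot touches nothing.
It fails at once if the packed brush is shifted by more than 12 mm (distance of packed_brush from where it was at the start of the episode above 0.012 m).
It fails at once if the bare handle on the rack is shifted by more than 15 mm (distance of bare_handle from where it was at the start of the episode above 0.015 m).
It fails at once if the loose knot or the standing brush is shifted by more than 15 mm (distance of any of loose_knot, standing_brush from where it was at the start of the episode above 0.015 m).
It fails at once if the brush is dropped (free of the fingers, it falls faster than 0.4 m/s) (contact force between the fingers and brush below 0.1 N and linear speed of brush above 0.4 m/s).
It fails at once if the brush touches the case while its axis is more than 0.26 rad (15 degrees) off level (contact force between brush and case above 0.3 N and (angle between brush's own z axis and vertical below 1.31 rad or angle between brush's own z axis and vertical above 1.83 rad)).
It also fails if it takes over 58 s, if anything falls off the work surface, if the arm or the gripper's body presses on something with over 40 N, if the wrist force passes 120 N, or if a joint passes its speed limit or range.

## Working session

There is one attempt and no reset: what is moved stays moved. The work goes in short steps, each a Python script; the robot and the scene stay as the last script left them, time stands still between calls to the robot, and variables do not carry over. Pictures are saved under pics/ and viewed, at most 10 in all, crops included, and the job is handed in when it is done.

```bash
mkdir -p pics; cat > h.py <<'E'
from rig import *
import numpy as np, cv2
from scipy.spatial.transform import Rotation as R
def cloud(p):
    h,w=p["range_z"].shape; f=h/2/np.tan(np.radians(p["vfov"])/2)
    v,u=np.mgrid[:h,:w]; z=p["range_z"]
    c=np.stack([(u-p["cx"])*z/f,(v-p["cy"])*z/f,z],-1)
    E=p["extrinsics"]; return (c-E[:3,3])@E[:3,:3]
def save(p,n): cv2.imwrite(f"pics/{n}.png",p["frame"][...,::-1])
E
cat > a.py <<'E'
from h import *
np.set_printoptions(precision=4,suppress=True)
for n in ["scene","top"]:
    p=camera(n); save(p,n+"0"); np.savez(f"{n}0.npz",f=p["frame"],c=cloud(p),z=p["range_z"])
    print(n,p["vfov"],p["cx"],p["cy"],"campos",-p["extrinsics"][:3,:3].T@p["extrinsics"][:3,3])
    for t in ["brush","brush_grip","rack","bare_handle","case","free_rest","packed_brush","lid_hinge","lid_front","loose_knot","standing_brush","glue_press"]:
        print(t,[(np.array(d["xyz"]),round(d["p"],2)) for d in pinpoint(p,t)[:2]])
s=read_state();print(s["clock"],s["ee_rot"],s["width"],s["wrist_force"])
E
python3 a.py
```

```text
scene 57.45424674375075 256.2718640461799 194.03232864262145 campos [-0.0694 -0.7171  0.7303]
brush [(array([ 0.499 , -0.0892,  0.0536]), 0.88)]
brush_grip [(array([ 0.5296, -0.0876,  0.0765]), 0.76), (array([ 0.5019, -0.0199,  0.0517]), 0.44)]
rack [(array([ 0.4792, -0.0498, -0.0011]), 0.78), (array([ 0.4452, -0.3951,  0.0508]), 0.62)]
bare_handle [(array([ 0.5057, -0.017 ,  0.0561]), 0.69), (array([ 0.54  , -0.3703,  0.227 ]), 0.59)]
case [(array([ 0.4708, -0.3649, -0.0028]), 0.64)]
free_rest [(array([ 0.4467, -0.4007,  0.0508]), 0.62)]
packed_brush [(array([ 0.4175, -0.3153,  0.0466]), 0.74)]
lid_hinge [(array([ 0.545 , -0.371 ,  0.0798]), 0.83), (array([ 0.5374, -0.3687,  0.2304]), 0.51)]
lid_front [(array([ 0.5332, -0.372 ,  0.2285]), 0.6)]
loose_knot [(array([ 0.415 ,  0.1449, -0.0027]), 0.59)]
standing_brush [(array([ 0.4023,  0.2788, -0.0076]), 0.95)]
glue_press []
top 46.65157722591732 247.68402742388255 189.77505028443483 campos [ 0.2979 -0.0532  1.4048]
brush [(array([ 0.4989, -0.0925,  0.0472]), 0.94), (array([ 0.414 , -0.3207,  0.0482]), 0.25)]
brush_grip [(array([ 0.5317, -0.0943,  0.0769]), 0.98)]
rack [(array([ 0.4817, -0.0502, -0.0004]), 0.69)]
bare_handle [(array([ 0.5072, -0.0183,  0.0548]), 0.67)]
case [(array([ 0.4689, -0.3639,  0.001 ]), 0.64)]
free_rest [(array([ 0.4459, -0.3937,  0.0487]), 0.82)]
packed_brush [(array([ 0.4153, -0.3187,  0.0465]), 0.81), (array([ 0.4993, -0.0883,  0.0497]), 0.54)]
lid_hinge [(array([ 0.5468, -0.369 ,  0.0786]), 0.71)]
lid_front [(array([ 0.5372, -0.3702,  0.2335]), 0.58)]
loose_knot [(array([ 0.412 ,  0.1461, -0.002 ]), 0.75), (array([ 0.4835, -0.0518, -0.003 ]), 0.71)]
standing_brush [(array([ 0.4027,  0.2836, -0.0021]), 0.85)]
glue_press [(array([ 0.4707, -0.3641,  0.0016]), 0.41)]
1.3 [ 0.9776 -0.2103 -0.      0.    ] 0.08512316522378316 [-0.1012  0.9275 -0.1583]
```

View pics/scene0.png

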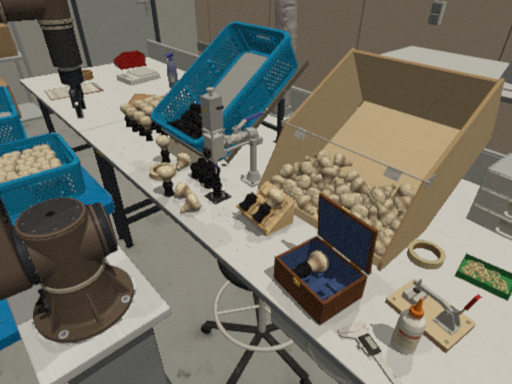

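View pics/top0.png

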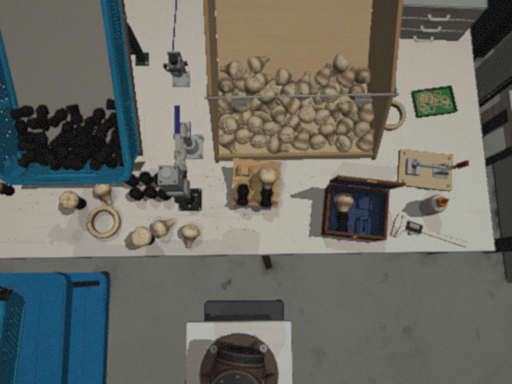

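The brush is in the rack's right lane (top view about (267,188)), with the bare handle at (242,195). The case is at (355,208): packed brush on its left, free lane on its right, lid upright. A knot crate stands right behind the rack. Next I'll get yaws, lane axes and the crate height from the clouds.

```bash
cat > b.py <<'E'
import numpy as np, cv2
from scipy.optimize import least_squares
np.set_printoptions(precision=4,suppress=True)
D={n:np.load(n+"0.npz") for n in ["scene","top"]}
P={};C={}
for n,d in D.items():
    m=d["z"].ravel()>0; P[n]=d["c"].reshape(-1,3)[m]; C[n]=d["f"].reshape(-1,3)[m].astype(int)
def box(p,lo,hi): return np.all((p>lo)&(p<hi),1)
for n in D:
    p=P[n];c=C[n]
    b=p[box(p,[.3,-.5,-.02],[.45,.0,.02])]; print(n,"bench z",np.median(b[:,2]))
    r=p[box(p,[.37,-.49,.070],[.57,-.24,.088])]
    (cx,cy),wh,a=cv2.minAreaRect(r[:,:2].astype(np.float32)); print(" rim",len(r),cx,cy,wh,a, np.median(r[:,2]))
    l=p[box(p,[.5,-.47,.10],[.6,-.27,.225])]
    m=l.mean(0);u,s,vt=np.linalg.svd(l-m); print(" lid",len(l),m,"n",vt[2],s/np.sqrt(len(l)),l.min(0),l.max(0))
    dark=(c.max(1)<60)
    for nm,y0 in [("brush",-.09),("bare",-.018)]:
        k=box(p,[.47,y0-.03,.03],[.58,y0+.03,.14])&dark; h=p[k]
        if len(h)<15: print(nm,len(h));continue
        print(" ",nm,"dark",len(h),h.min(0),h.max(0))
    k=box(p,[.60,-.2,.0],[.75,.05,.5]); q=p[k]; 
    for x in np.arange(.60,.76,.02):
        s=q[(abs(q[:,0]-x)<.01)]; print("  x%.2f"%x,len(s), np.percentile(s[:,2],[5,50,99]) if len(s) else '')
    # rack board: tan pixels
    t=(c[:,0]>110)&(c[:,0]-c[:,2]>35)&box(p,[.45,-.14,.005],[.65,.04,.12]); q=p[t]; print(" rack tan",len(q),q.min(0),q.max(0))
    (cx,cy),wh,a=cv2.minAreaRect(q[:,:2].astype(np.float32)); print(" rackrect",cx,cy,wh,a)
f=D["scene"]["f"];
a=cv2.resize(f[170:330,220:390],None,fx=3.4,fy=3.4,interpolation=2)
b=cv2.resize(D["top"]["f"][150:250,220:400],None,fx=1.3*2,fy=2.6,interpolation=2)
cv2.imwrite("pics/cs.png",a[...,::-1]); cv2.imwrite("pics/ct.png",b[...,::-1])
E
python3 b.py
```

```text
scene bench z -0.0020341684388693326
 rim 1121 0.4741177558898926 -0.36243441700935364 (0.18569234013557434, 0.1605185717344284) 83.07988739013672 0.07713554803967025
 lid 2208 [ 0.5351 -0.3802  0.1657] n [-0.9862  0.1207 -0.1136] [0.0539 0.0364 0.0013] [ 0.5179 -0.4627  0.1   ] [ 0.5555 -0.2779  0.2249]
  brush dark 186 [ 0.4887 -0.112   0.0458] [ 0.5437 -0.0775  0.095 ]
  bare dark 161 [ 0.4957 -0.0427  0.0535] [ 0.5648 -0.0105  0.0955]
  x0.60 96 [0.002  0.0765 0.0937]
  x0.62 164 [0.0043 0.0841 0.0922]
  x0.64 18 [0.0002 0.0877 0.0912]
  x0.66 257 [0.0046 0.0216 0.0495]
  x0.68 224 [0.0239 0.0431 0.0647]
  x0.70 380 [0.0152 0.0537 0.0774]
  x0.72 251 [0.0107 0.0624 0.0986]
  x0.74 288 [0.0465 0.0698 0.1041]
  x0.76 0 
 rack tan 1152 [ 0.4935 -0.1391  0.0052] [0.6351 0.0178 0.1198]
 rackrect 0.5645906925201416 -0.06040651351213455 (0.14952078461647034, 0.1325802057981491) 85.00914001464844
top bench z 0.000830628038609869
 rim 798 0.4707019031047821 -0.36045190691947937 (0.18460068106651306, 0.15444935858249664) 82.84613800048828 0.07917122640139856
 lid 329 [ 0.5377 -0.3609  0.1673] n [-0.984   0.1374 -0.1131] [0.0548 0.0368 0.0015] [ 0.5205 -0.4575  0.1005] [ 0.5635 -0.2774  0.2239]
  brush dark 201 [ 0.4885 -0.1089  0.059 ] [ 0.5553 -0.0725  0.1086]
  bare dark 212 [ 0.4956 -0.0369  0.0584] [0.56   0.0005 0.1015]
  x0.60 196 [0.0011 0.0807 0.1065]
  x0.62 410 [0.001  0.0858 0.097 ]
  x0.64 147 [0.0004 0.0047 0.0959]
  x0.66 556 [0.0048 0.0266 0.0485]
  x0.68 533 [0.0096 0.033  0.0692]
  x0.70 652 [0.0105 0.0571 0.0778]
  x0.72 497 [0.0358 0.0655 0.1007]
  x0.74 544 [0.0186 0.0676 0.1078]
  x0.76 0 
 rack tan 1062 [ 0.4948 -0.1354  0.0073] [0.64   0.0173 0.1198]
 rackrect 0.5665134787559509 -0.05957541614770889 (0.14698408544063568, 0.13523684442043304) 84.23501586914062
```

View pics/cs.png

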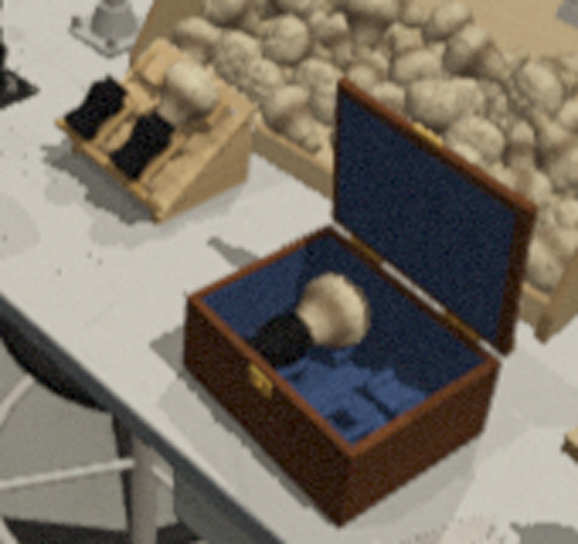

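View pics/ct.png

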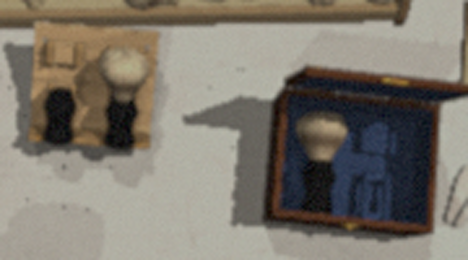

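The crops show the brush in the rack's right lane with its head up-slope. The case's right lane is empty, its rim corners lie around (190,300)-(497,360) in the scene crop, and the lid leans slightly inwards. Now I'll fit the rim, rack and handle precisely and find the press's extent.

```bash
cat > c.py <<'E'
exec(open("b.py").read().split("for n in D:\n    p=P[n];c=C[n]")[0])
def rot(a): return np.array([[np.cos(a),-np.sin(a)],[np.sin(a),np.cos(a)]])
for n in D:
    p=P[n];c=C[n]
    # case rim: mid-line rectangle 142x176, drop points by lid
    k=box(p,[.37,-.49,.074],[.57,-.24,.086])&(c[:,0]>c[:,2]+8); q=p[k]
    def res(v,q=q):
        l=(q[:,:2]-v[:2])@rot(v[2]); dx=np.abs(l[:,0])-.071; dy=np.abs(l[:,1])-.088
        out=np.where((dx>0)&(dy>0),np.hypot(dx,dy),np.maximum(dx,dy))
        return np.where(l[:,0]>.055,0,out)
    v=least_squares(res,[.471,-.364,-.125],loss="soft_l1",f_scale=.004).x
    print(n,"case",v,len(q),"rms",np.sqrt(np.mean(res(v)**2)),"z",np.median(q[:,2]))
    print("  free_rest xy",v[:2]+rot(v[2])@[-.023,-.036])
    # lid plane
    l=p[box(p,[.5,-.47,.10],[.6,-.27,.225])]; m=l.mean(0); vt=np.linalg.svd(l-m)[2][2]; vt*=np.sign(vt[0]); print("  lid yaw",np.arctan2(vt[1],vt[0]),"angle",np.pi/2-np.arctan2(vt[2],np.hypot(vt[0],vt[1])))
    # rack: board side edges/back -> known lanes; plane of the board
    t=(c[:,0]>110)&(c[:,0]-c[:,2]>30)&box(p,[.45,-.15,.01],[.64,.05,.10]); q=p[t]
    best=None; rng=np.random.default_rng(0)
    for i in range(600):
        s=q[rng.choice(len(q),3,False)]; nn=np.cross(s[1]-s[0],s[2]-s[0]); L=np.linalg.norm(nn)
        if L<1e-5: continue
        nn=nn/L*np.sign(nn[2]); 
        if not .7<nn[2]<.92: continue
        ok=abs((q-s[0])@nn)<.003
        if best is None or ok.sum()>best.sum(): best=ok
    b=q[best]; m=b.mean(0); nn=np.linalg.svd(b-m)[2][2]; nn*=np.sign(nn[2]); print("  board",len(b),nn,"tilt",np.degrees(np.arccos(nn[2])),"yaw",np.arctan2(-nn[1],-nn[0]))
    for nm,g in [("brush",[.5306,-.091,.0767]),("bare",[.537,-.0195,.078])]:
        g=np.array(g); yaw=-.095
        k=box(p,g-[.045,.03,.04],g+[.04,.03,.035])&(c.max(1)<70); h=p[k]
        ax=lambda y,t=np.radians(35):np.array([np.cos(t)*np.cos(y),np.cos(t)*np.sin(y),np.sin(t)])
        def cyl(v):
            a=ax(v[2]); e1=np.array([-np.sin(v[2]),np.cos(v[2]),0]); e2=np.cross(a,e1)
            o=g+v[0]*e1+v[1]*e2; d=h-o; d=d-np.outer(d@a,a); return np.r_[np.linalg.norm(d,axis=1)-.0193,(v[2]-yaw)*.02]
        s=least_squares(cyl,[0,0,yaw],loss="soft_l1",f_scale=.002); v=s.x; a=ax(v[2]);e1=np.array([-np.sin(v[2]),np.cos(v[2]),0]);o=g+v[0]*e1+v[1]*np.cross(a,e1)
        u=(h-o)@a; print("  ",nm,len(h),"axis pt",o,"yaw",v[2],"rms",np.sqrt(np.mean(s.fun**2)),"along",np.percentile(u,[1,99]),"butt",o+a*np.percentile(u,1))
    q=p[box(p,[.3,.03,.2],[.9,.35,.6])]; print("  press >.2",len(q),q.min(0) if len(q) else '',q.max(0) if len(q) else '')
E
python3 c.py
```

```text
scene case [ 0.4708 -0.3621 -0.1259] 811 rms 0.002431921246865607 z 0.07771817106286039
  free_rest xy [ 0.4435 -0.3949]
  lid yaw -0.1217568450546633 angle 1.4569459805293714
  board 480 [-0.5706  0.0479  0.8198] tilt 34.93170382773638 yaw -0.08371246348060896
   brush 202 axis pt [ 0.5335 -0.0915  0.0725] yaw -0.11835611671738482 rms 0.003183769802969545 along [-0.0424  0.0415] butt [ 0.499  -0.0874  0.0482]
   bare 169 axis pt [ 0.5408 -0.0193  0.0726] yaw -0.05412191860265396 rms 0.0033430233515603512 along [-0.0423  0.0152] butt [ 0.5061 -0.0175  0.0483]
  press >.2 3359 [0.4881 0.0332 0.2   ] [0.8999 0.3191 0.3946]
top case [ 0.4711 -0.3601 -0.1235] 610 rms 0.006458169640984115 z 0.08001100529174687
  free_rest xy [ 0.4438 -0.393 ]
  lid yaw -0.13870457388719454 angle 1.4574230792523581
  board 589 [-0.5749  0.0574  0.8162] tilt 35.294785933328846 yaw -0.09958437777273031
   brush 219 axis pt [ 0.5327 -0.092   0.0736] yaw -0.09285078409919918 rms 0.002980282385897954 along [-0.0392  0.0375] butt [ 0.5007 -0.089   0.0511]
   bare 223 axis pt [ 0.5399 -0.0199  0.0739] yaw -0.07857692443373052 rms 0.0039426323486135735 along [-0.0396  0.0219] butt [ 0.5075 -0.0174  0.0511]
  press >.2 3281 [0.4872 0.0317 0.2   ] [0.9    0.3188 0.4004]
```

```bash
cat >> h.py <<'E'
np.set_printoptions(precision=4,suppress=True)
YR,YC=-.093,-.126
GRIP=np.array([.532,-.0922,.0748]); REST=np.array([.4445,-.3952,.046])
CX=np.array([np.cos(YC),np.sin(YC),0]); Z=np.array([0,0,1.])
RP=R.from_euler("z",YR)*R.from_euler("y",-35,degrees=True)*R.from_euler("x",np.pi)
RC=R.from_euler("z",YC)*R.from_euler("x",np.pi)
down=lambda yaw:(R.from_euler("z",yaw)*R.from_euler("x",np.pi)).as_quat()
tcp=lambda g,r,back=0: g+r.apply([0,0,.011-back])
HINGE=np.array([.471,-.362,.08])+.075*CX
E
python3 - <<'E'
from h import *
q=lambda n,p,r:print(n,p,inverse_kinematics(list(p),list(r)))
q("w1",[.15,.38,.42],down(.9)); q("w2",[.41,-.06,.42],down(-.1))
q("pre",tcp(GRIP,RP,.1),RP.as_quat());q("pick",tcp(GRIP,RP),RP.as_quat())
q("lift",tcp(GRIP+.2*Z,RP),RP.as_quat());q("place",tcp(REST,RC),RC.as_quat())
q("over",tcp(REST-.025*CX+.2*Z,RC),RC.as_quat())
q("behind",HINGE+.03*CX+.22*Z,RC.as_quat())
E
```

```text
w1 [0.15, 0.38, 0.42] [ 1.6835 -0.1718 -0.1853  0.     -1.5573  0.7873]
w2 [0.41, -0.06, 0.42] [ 0.3359 -0.1607 -0.1765  0.     -1.5549  1.1349]
pre [ 0.4812 -0.0875  0.1477] None
pick [ 0.5383 -0.0928  0.0658] None
lift [ 0.5383 -0.0928  0.2658] [ 0.2467 -0.203  -0.9363  0.6593 -0.3173  0.6544]
place [ 0.4445 -0.3952  0.035 ] [-0.3984  0.4335 -0.404   0.     -0.7333  1.8432]
over [ 0.4197 -0.3921  0.235 ] [-0.4109  0.1971 -0.2216  0.     -1.1522  1.8557]
behind [ 0.5752 -0.3752  0.3   ] [-0.2949  0.3502  0.1359  0.     -1.3565  1.7397]
```

```bash
python3 - <<'E'
from h import *
for flip in (0,np.pi):
  for t in range(0,40,5):
    F=R.from_euler("z",flip)
    a=R.from_euler("z",YR)*R.from_euler("y",-t,degrees=True)*R.from_euler("x",np.pi)*F
    b=R.from_euler("z",YC)*R.from_euler("y",35-t,degrees=True)*R.from_euler("x",np.pi)*F
    f=lambda p,r:inverse_kinematics(list(p),list(r.as_quat()))
    s=[f(tcp(GRIP,a,.1),a),f(tcp(GRIP,a),a),f(tcp(GRIP+.17*Z,a),a),f(tcp(REST+.2*Z,b),b),f(tcp(REST,b),b)]
    print(flip>0,t,["-" if x is None else np.round(x,2) for x in s])
E
```

```text
False 0 [array([ 0.19,  0.2 , -0.39,  0.  , -0.98,  1.29]), array([ 0.19,  0.32, -0.5 ,  0.  , -0.75,  1.29]), array([ 0.19,  0.14, -0.29,  0.  , -1.14,  1.29]), array([-0.33,  0.55,  0.12,  0.12, -1.74,  1.76]), array([-0.33,  0.73, -0.05,  0.12, -1.39,  1.72])]
False 5 [array([ 0.22,  0.14, -0.49,  0.03, -0.86,  1.24]), array([ 0.21,  0.28, -0.59,  0.04, -0.62,  1.23]), array([ 0.21,  0.09, -0.37,  0.03, -1.03,  1.25]), array([-0.33,  0.51,  0.08,  0.1 , -1.66,  1.76]), array([-0.33,  0.68, -0.1 ,  0.11, -1.3 ,  1.72])]
False 10 [array([ 0.24,  0.08, -0.59,  0.09, -0.73,  1.18]), array([ 0.23,  0.24, -0.69,  0.12, -0.47,  1.15]), array([ 0.23,  0.04, -0.45,  0.07, -0.92,  1.21]), array([-0.34,  0.46,  0.04,  0.09, -1.58,  1.77]), array([-0.34,  0.64, -0.15,  0.1 , -1.21,  1.73])]
False 15 [array([ 0.27,  0.02, -0.71,  0.16, -0.6 ,  1.08]), array([ 0.24,  0.21, -0.82,  0.28, -0.3 ,  0.98]), array([ 0.25, -0.01, -0.54,  0.12, -0.8 ,  1.15]), array([-0.35,  0.41,  0.  ,  0.08, -1.5 ,  1.78]), array([-0.35,  0.59, -0.2 ,  0.09, -1.12,  1.75])]
False 20 [array([ 0.29, -0.03, -0.85,  0.3
[... 1691 characters left out ...]
12, -1.4 ])]
True 20 [array([ 0.29, -0.03, -0.85,  0.3 , -0.45, -2.21]), '-', array([ 0.27, -0.06, -0.63,  0.2 , -0.68, -2.07]), array([-0.36,  0.36, -0.04,  0.06, -1.42, -1.35]), array([-0.36,  0.55, -0.26,  0.07, -1.02, -1.38])]
True 25 ['-', '-', array([ 0.28, -0.1 , -0.74,  0.31, -0.54, -2.18]), array([-0.37,  0.32, -0.09,  0.04, -1.33, -1.34]), array([-0.37,  0.51, -0.31,  0.05, -0.93, -1.36])]
True 30 ['-', '-', array([ 0.27, -0.14, -0.87,  0.5 , -0.38, -2.36]), array([-0.38,  0.27, -0.13,  0.02, -1.25, -1.32]), array([-0.38,  0.47, -0.36,  0.03, -0.83, -1.33])]
True 35 ['-', '-', '-', array([-0.4 ,  0.23, -0.18,  0.  , -1.16, -1.3 ]), array([-0.4 ,  0.43, -0.4 ,  0.  , -0.73, -1.3 ])]
```

```bash
python3 - <<'E'
from h import *
for d in (.011,.004):
 for t in (16,18,20,25,30,35):
  row=[]
  for roll in range(-20,25,5):
    for dy in (0,):
      bz=R.from_euler("z",YR)*R.from_euler("y",-35,degrees=True)   # brush axes: x along
      a=bz*R.from_euler("x",roll,degrees=True)*R.from_euler("y",35-t,degrees=True)*R.from_euler("x",np.pi)
      f=lambda b:inverse_kinematics(list(GRIP+a.apply([0,0,d-b])),list(a.as_quat()))
      x=f(0);y=f(.08); row.append(f"{roll}:"+("-" if x is None else str(np.round(x[2:5],2)))+("" if y is not None else "!"))
  print(d,t," ".join(row))
E
```

```text
0.011 16 -20:- -15:- -10:- -5:[-0.99  0.82 -0.21] 0:[-0.86  0.35 -0.26] 5:[-0.72 -0.01 -0.35] 10:[-0.6  -0.25 -0.45] 15:[-0.51 -0.42 -0.56] 20:[-0.44 -0.54 -0.67]
0.011 18 -20:- -15:- -10:- -5:- 0:[-0.97  0.63 -0.14] 5:[-0.76  0.03 -0.29] 10:[-0.62 -0.26 -0.41] 15:[-0.52 -0.45 -0.52] 20:[-0.45 -0.58 -0.64]
0.011 20 -20:- -15:- -10:- -5:- 0:- 5:[-0.81  0.09 -0.21] 10:[-0.64 -0.28 -0.36] 15:[-0.54 -0.48 -0.49] 20:[-0.46 -0.62 -0.61]
0.011 25 -20:-! -15:-! -10:-! -5:-! 0:-! 5:- 10:[-0.68 -0.34 -0.25] 15:[-0.56 -0.59 -0.42] 20:[-0.48 -0.73 -0.56]
0.011 30 -20:-! -15:-! -10:-! -5:-! 0:-! 5:-! 10:[-0.69 -0.48 -0.17] 15:[-0.56 -0.75 -0.37] 20:[-0.49 -0.88 -0.53]
0.011 35 -20:-! -15:-! -10:-! -5:-! 0:-! 5:-! 10:[-0.65 -0.75 -0.16] 15:[-0.55 -0.96 -0.37] 20:[-0.5  -1.05 -0.53]
0.004 16 -20:[-1.01  1.11 -0.45] -15:- -10:[-1.01  0.99 -0.28] -5:[-0.96  0.73 -0.24] 0:[-0.85  0.32 -0.28] 5:[-0.71 -0.01 -0.37] 10:[-0.6  -0.24 -0.47] 15:[-0.51 -0.41 -0.57] 20:[-0.44 -0.54 -0.68]
0.004 18 -20:- -15:- -10:- -5:- 0:[-0.94  0.53 -0.18] 5:[-0.76  0.03 -0.3 ] 10:[-0.62 -0.26 -0.42] 15:[-0.52 -0.44 -0.54] 20:[-0.45 -0.57 -0.65]
0.004 20 -20:- -15:- -10:- -5:- 0:- 5:[-0.81  0.08 -0.23] 10:[-0.64 -0.27 -0.37] 15:[-0.54 -0.47 -0.5 ] 20:[-0.46 -0.61 -0.62]
0.004 25 -20:-! -15:-! -10:-! -5:-! 0:-! 5:- 10:[-0.69 -0.33 -0.26] 15:[-0.56 -0.58 -0.43] 20:[-0.48 -0.72 -0.57]
0.004 30 -20:-! -15:-! -10:-! -5:-! 0:-! 5:-! 10:[-0.71 -0.45 -0.17] 15:[-0.57 -0.73 -0.38] 20:[-0.5  -0.86 -0.54]
0.004 35 -20:-! -15:-! -10:-! -5:-! 0:-! 5:-! 10:[-0.66 -0.72 -0.16] 15:[-0.56 -0.94 -0.37] 20:[-0.51 -1.03 -0.53]
```

```bash
cat >> h.py <<'E'
D=.007
RP=R.from_euler("z",YR)*R.from_euler("y",-35,degrees=True)*R.from_euler("x",13,degrees=True)*R.from_euler("x",np.pi)
tcp=lambda g,r,back=0: g+r.apply([0,0,D-back])
def st(n=""): 
    s=read_state(); print(n,"t",round(s["clock"],2),"q",np.array(s["q"]),"tcp",np.array(s["tcp_pos"]),"F",np.array(s["wrist_force"]),"w",round(s["width"],4),"gf",round(s["gripper_force"],1))
E
python3 - <<'E'
from h import *
for b in (.1,.08,.06,.04,.02,0): print(inverse_kinematics(list(tcp(GRIP,RP,b)),list(RP.as_quat())))
for z in (.05,.1,.15,.2): print("up",inverse_kinematics(list(tcp(GRIP+z*Z,RP)),list(RP.as_quat())))
move_ptp([.15,.38,.42],list(down(.9))); st()
move_ptp([.41,-.06,.42],list(down(-.1))); st()
move_gripper(.054)
move_ptp(list(tcp(GRIP,RP,.1)),list(RP.as_quat())); st("pre")
p=camera("scene"); save(p,"pre"); 
E
```

```text
[-0.034  -0.0637 -0.7011 -0.5662 -0.3653  2.0573]
[-0.0428 -0.0133 -0.6828 -0.6251 -0.3427  2.1258]
[-0.0546  0.0368 -0.6611 -0.6886 -0.3257  2.2009]
[-0.0684  0.0864 -0.6373 -0.7548 -0.3133  2.2801]
[-0.0836  0.1352 -0.6122 -0.8221 -0.3046  2.3614]
[-0.0994  0.183  -0.5866 -0.8893 -0.2987  2.4433]
up [ 0.0011  0.0774 -0.6295 -0.6368 -0.2925  2.1088]
up [ 0.064  -0.0183 -0.6537 -0.4301 -0.3292  1.8507]
up [ 0.0925 -0.0985 -0.6378 -0.3    -0.4108  1.6944]
up [ 0.1043 -0.161  -0.5893 -0.2273 -0.5153  1.6071]
 t 2.52 q [ 1.6834 -0.1707 -0.1854 -0.0002 -1.5568  0.7861] tcp [0.15   0.3804 0.4195] F [0.0779 0.4668 1.2661] w 0.0852 gf 0.0
 t 4.38 q [ 0.337  -0.1602 -0.1765 -0.0002 -1.5549  1.1347] tcp [ 0.4102 -0.0595  0.4198] F [-0.1351 -0.1421  0.5324] w 0.0854 gf 0.0
pre t 5.89 q [-0.0337 -0.0639 -0.6991 -0.5649 -0.3667  2.0561] tcp [ 0.4794 -0.1081  0.1501] F [0.3471 0.3959 0.2407] w 0.0543 gf 0.0
```

```bash
python3 - <<'E'
from h import *
print(line_to(list(tcp(GRIP,RP)),max_speed=.06,max_force=8)); st("at")
a=camera("scene"); b=camera("top")
u=cv2.resize(a["frame"][170:260,225:325],None,fx=4,fy=4,interpolation=2); v=cv2.resize(b["frame"][145:235,215:315],None,fx=4,fy=4,interpolation=2)
cv2.imwrite("pics/at.png",np.hstack([u,v])[...,::-1])
E
```

```text
False
at t 7.76 q [-0.0993  0.1823 -0.5867 -0.8891 -0.2987  2.4431] tcp [ 0.536  -0.091   0.0695] F [ 0.4422  0.6342 -0.4763] w 0.0539 gf 0.0
```

View pics/at.png

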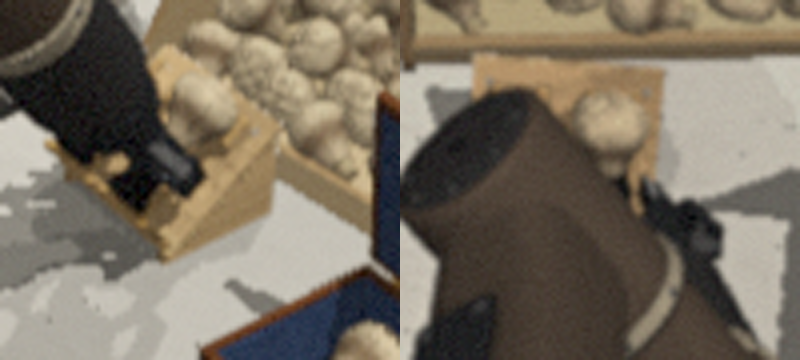

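The fingers straddle the handle without contact: the right finger is at (180,165) in the left crop. Now I'll grip, lift straight up, level the brush and carry it over the case.

```bash
python3 - <<'E'
from h import *
move_gripper(.030); st("closed")
line_to(list(tcp(GRIP+.2*Z,RP)),max_speed=.12); st("lift")
g=np.array([.42,-.22,.30]); r=R.from_euler("z",-.11)*R.from_euler("x",np.pi)
move_ptp(list(tcp(g,r)),list(r.as_quat())); st("mid")
move_ptp(list(tcp(REST-.025*CX+.20*Z,RC)),list(RC.as_quat())); st("over")
line_to(list(tcp(REST-.025*CX+.10*Z,RC)),max_speed=.12); st("over")
for n in ("scene","top"):
    p=camera(n); save(p,n+"1"); np.savez(n+"1.npz",f=p["frame"],c=cloud(p),z=p["range_z"])
    for t in ("brush","brush_grip","bare_handle","packed_brush","case","free_rest"): print(n,t,[(np.array(x["xyz"]),x["p"]) for x in pinpoint(p,t)[:2]])
    if n=="scene": a=p
    else: b=p
u=cv2.resize(a["frame"][190:320,270:390],None,fx=3.2,fy=3.2,interpolation=2); v=cv2.resize(b["frame"][140:270,310:430],None,fx=3.2,fy=3.2,interpolation=2)
cv2.imwrite("pics/over.png",np.hstack([u,v])[...,::-1])
E
```

```text
closed t 8.15 q [-0.0999  0.1819 -0.587  -0.8886 -0.2982  2.4431] tcp [ 0.5359 -0.0916  0.0697] F [-5.1153 -2.2984  6.5167] w 0.0373 gf 59.4
lift t 9.97 q [ 0.1042 -0.1601 -0.5899 -0.2276 -0.5152  1.6073] tcp [ 0.5358 -0.091   0.2684] F [-1.0133 -0.3811 -0.7348] w 0.0371 gf 59.9
mid t 10.71 q [-0.0661 -0.0123 -0.3257 -0.0015 -1.2567  1.5271] tcp [ 0.4202 -0.2195  0.2919] F [-0.3594 -0.0082  0.2892] w 0.0375 gf 60.0
over t 11.46 q [-0.411   0.1943 -0.2166 -0.0006 -1.1598  1.8556] tcp [ 0.4195 -0.3919  0.2385] F [ 0.0983 -0.3416 -0.188 ] w 0.0371 gf 60.0
over t 12.44 q [-0.4105  0.2794 -0.3475  0.0003 -0.9425  1.8556] tcp [ 0.4203 -0.3922  0.1398] F [ 0.0848  0.35   -0.0546] w 0.0372 gf 60.0
scene brush [(array([ 0.3798, -0.3844,  0.1452]), 0.84), (array([ 0.4715, -0.3661, -0.0018]), 0.16)]
scene brush_grip [(array([ 0.4216, -0.3887,  0.1478]), 0.6)]
scene bare_handle [(array([ 0.5031, -0.0177,  0.0511]), 0.77)]
scene packed_brush [(array([ 0.4172, -0.3158,  0.0458]), 0.62)]
scene case [(array([ 0.4695, -0.3631, -0.001 ]), 0.67)]
scene free_rest [(array([ 0.4441, -0.3975,  0.0492]), 0.93)]
top brush [(array([ 0.3798, -0.3905,  0.1399]), 0.51)]
top brush_grip [(array([ 0.4191, -0.3932,  0.1487]), 0.55)]
top bare_handle [(array([ 0.4785, -0.0487,  0.0002]), 0.43)]
top packed_brush []
top case [(array([ 0.471 , -0.3622,  0.0001]), 0.95), (array([ 0.3794, -0.3875,  0.1432]), 0.2)]
top free_rest [(array([ 0.4441, -0.3949,  0.043 ]), 0.78)]
```

View pics/over.png

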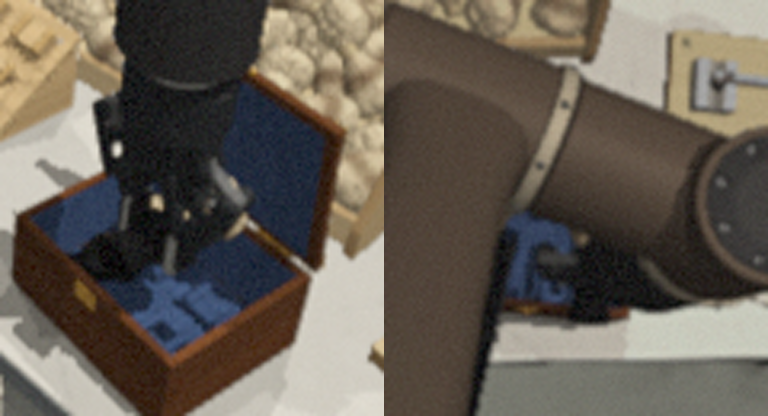

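The brush is held head-to-hinge over the right lane, butt at (90,265) in the left crop. I'll measure its level from the head and butt points before inserting it.

```bash
python3 - <<'E'
from h import *
for n in ("scene","top"):
    d=np.load(n+"1.npz"); p=d["c"].reshape(-1,3); c=d["f"].reshape(-1,3).astype(int)
    l=np.c_[(p[:,:2]-REST[:2])@np.array([[np.cos(YC),-np.sin(YC)],[np.sin(YC),np.cos(YC)]]),p[:,2]]
    k=(l[:,0]>-.1)&(l[:,0]<.08)&(abs(l[:,1])<.045)&(l[:,2]>.095)&(l[:,2]<.2)
    cr=k&(c[:,0]>100)&(c[:,0]-c[:,2]>20)&(c[:,1]-c[:,2]>10); q=l[cr]
    print(n,"head",len(q),np.percentile(q,[5,50,95],axis=0) if len(q) else "")
    bk=k&(c.max(1)<70)&(l[:,0]<-.04); q=l[bk]
    print(n,"butt",len(q),np.percentile(q,[2,50,98],axis=0) if len(q) else "")
E
```

```text
scene head 20 [[-0.0168 -0.0274  0.1407]
 [ 0.0282 -0.0259  0.1493]
 [ 0.0381  0.0184  0.1694]]
scene butt 237 [[-0.0664 -0.0189  0.1323]
 [-0.0625 -0.0055  0.1554]
 [-0.0406  0.014   0.1979]]
top head 1 [[0.0055 0.0117 0.1599]
 [0.0055 0.0117 0.1599]
 [0.0055 0.0117 0.1599]]
top butt 115 [[-0.0662 -0.013   0.1451]
 [-0.0566  0.0059  0.161 ]
 [-0.042   0.0187  0.1687]]
```

```bash
python3 - <<'E'
from h import *
R1=REST+.001*CX
print(line_to(list(tcp(R1+.085*Z,RC)),max_speed=.08,max_force=8)); st("above")
print(line_to(list(tcp(R1+.015*Z,RC)),max_speed=.08,max_force=6)); st("near")
print(line_to(list(tcp(R1-.004*Z,RC)),max_speed=.015,max_force=4)); st("down")
E
```

```text
False
above t 13.67 q [-0.3976  0.3292 -0.318  -0.     -0.925   1.8428] tcp [ 0.4456 -0.3951  0.1233] F [ 0.1279 -0.1854 -0.6792] w 0.0369 gf 60.0
False
near t 14.69 q [-0.3979  0.4092 -0.3859  0.0002 -0.7748  1.8427] tcp [ 0.4459 -0.3955  0.0545] F [-0.5962  0.1294 -0.244 ] w 0.0369 gf 60.0
True
down t 15.57 q [-0.3979  0.4276 -0.3978  0.0004 -0.7459  1.8427] tcp [ 0.4454 -0.3953  0.0403] F [-0.5929  0.5617  5.2249] w 0.0368 gf 60.5
```

```bash
python3 - <<'E'
from h import *
move_gripper(.052); hold(.3); st("open")
c=np.array(read_state()["tcp_pos"])
print(line_to(list(c+.06*Z),max_speed=.06,max_force=8)); line_to(list(c+.22*Z),max_speed=.2); st("up")
move_gripper(0.0)
move_ptp([.36,-.20,.36],list(down(-.1)))
for n in ("scene","top"):
    p=camera(n); save(p,n+"2"); np.savez(n+"2.npz",f=p["frame"],c=cloud(p),z=p["range_z"])
    for t in ("brush","brush_grip","packed_brush","bare_handle","lid_front","free_rest"): print(n,t,[(np.array(x["xyz"]),x["p"]) for x in pinpoint(p,t)[:3]])
    if n=="scene": a=p
    else: b=p
u=cv2.resize(a["frame"][190:320,270:390],None,fx=3.2,fy=3.2,interpolation=2); v=cv2.resize(b["frame"][140:270,310:430],None,fx=3.2,fy=3.2,interpolation=2)
cv2.imwrite("pics/put.png",np.hstack([u,v])[...,::-1])
E
```

```text
open t 16.17 q [-0.3949  0.4264 -0.3984 -0.0033 -0.7479  1.8427] tcp [ 0.4455 -0.3926  0.0403] F [ 1.1752 19.6035 11.4924] w 0.0515 gf 9.5
True
up t 17.64 q [-0.3949  0.2166 -0.1395 -0.0028 -1.2201  1.8408] tcp [ 0.445  -0.3922  0.2589] F [-0.6479  0.0835 -0.3362] w 0.0518 gf 0.0
scene brush [(array([ 0.4049, -0.3894,  0.045 ]), 0.64), (array([ 0.4146,  0.1444, -0.0002]), 0.32)]
scene brush_grip [(array([ 0.4433, -0.394 ,  0.0478]), 0.83)]
scene packed_brush [(array([ 0.4186, -0.3165,  0.0446]), 0.66)]
scene bare_handle [(array([ 0.5042, -0.018 ,  0.0511]), 0.46), (array([ 0.4004,  0.277 , -0.0054]), 0.16)]
scene lid_front [(array([ 0.5382, -0.3748,  0.2285]), 0.91)]
scene free_rest [(array([ 0.447 , -0.3951,  0.05  ]), 0.69)]
top brush []
top brush_grip [(array([ 0.5421, -0.368 ,  0.23  ]), 0.43)]
top packed_brush []
top bare_handle [(array([ 0.5103, -0.0174,  0.0534]), 0.53)]
top lid_front [(array([ 0.5423, -0.3694,  0.2312]), 0.76)]
top free_rest []
```

View pics/put.png

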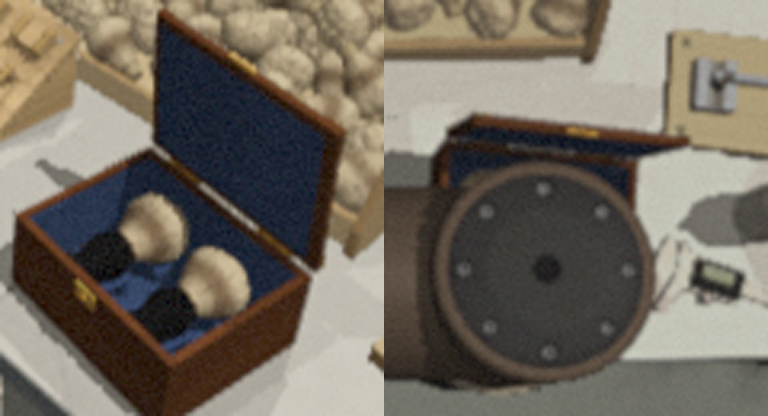

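Both brushes lie side by side: the new one's handle is at (165,312) with its head at (215,283) in the left crop, and the lid is still open. I'll check the seating numerically.

```bash
python3 - <<'E'
from h import *
from scipy.optimize import least_squares
d=np.load("scene2.npz"); p=d["c"].reshape(-1,3); c=d["f"].reshape(-1,3).astype(int)
M=np.array([[np.cos(YC),-np.sin(YC)],[np.sin(YC),np.cos(YC)]])
l=np.c_[(p[:,:2]-np.array([.471,-.362]))@M,p[:,2]]
for nm,y in (("new",-.036),("packed",.036)):
    k=(abs(l[:,0]+.03)<.045)&(abs(l[:,1]-y)<.03)&(l[:,2]>.03)&(l[:,2]<.085)
    h=l[k&(c.max(1)<60)&(c[:,2]-c[:,0]<15)]; h2=h[(h[:,0]<-.005)]
    f=lambda v:np.hypot(h2[:,1]-v[0]-v[2]*(h2[:,0]+.03),h2[:,2]-v[1]-v[3]*(h2[:,0]+.03))-.0193
    s=least_squares(f,[y,.046,0,0],loss="soft_l1",f_scale=.002); print(nm,len(h2),"y,z,yaw,pitch",s.x,"x",np.percentile(h[:,0],[1,99]))
    hd=l[(abs(l[:,0]-.025)<.05)&(abs(l[:,1]-y)<.04)&(l[:,2]>.03)&(l[:,2]<.1)&(c[:,0]>90)&(c[:,0]-c[:,2]>20)&(c[:,1]-c[:,2]>8)]
    print("  head",len(hd),np.percentile(hd,[3,50,97],axis=0))
v=np.load("scene2.npz"); L=p[(p[:,0]>.5)&(p[:,0]<.6)&(p[:,1]>-.46)&(p[:,1]<-.28)&(p[:,2]>.1)&(p[:,2]<.222)]
n=np.linalg.svd(L-L.mean(0))[2][2]; n*=np.sign(n[0]); print("lid",np.pi/2-np.arctan2(n[2],np.hypot(*n[:2])))
E
```

```text
new 425 y,z,yaw,pitch [-0.0342  0.0426  0.0282 -0.1415] x [-0.0748 -0.004 ]
  head 343 [[ 0.0024 -0.061   0.042 ]
 [ 0.024  -0.0431  0.0609]
 [ 0.0672 -0.0143  0.0705]]
packed 351 y,z,yaw,pitch [ 0.0383  0.043  -0.0153 -0.1122] x [-0.0748 -0.0033]
  head 307 [[0.0029 0.0101 0.0409]
 [0.0256 0.0262 0.0605]
 [0.0474 0.0525 0.0718]]
lid 1.4568631478669614
```

Both brushes fit the same height and lane spacing (72.5 mm apart), so the brush is seated. Now I'll close the lid with the shut fingers behind it.

```bash
python3 - <<'E'
from h import *
q=list(RC.as_quat())
def P(th,r=.132,off=0.):
    x=-r*np.cos(th)+(.010+off)*np.sin(th); z=r*np.sin(th)+(.010+off)*np.cos(th)
    return HINGE+(x+.011)*CX+(z+.008)*Z
s=P(1.457,off=.02)
ths=np.linspace(1.4,0,8)
for t in ths: assert inverse_kinematics(list(P(t)),q) is not None
move_ptp(list(s-.09*CX+.11*Z),q); line_to(list(s+.11*Z),max_speed=.2); line_to(list(s),max_speed=.12,max_force=8); st("behind")
for t in ths[:-1]:
    line_to(list(P(t)),max_speed=.08); st("%.2f"%t)
print(line_to(list(P(0)-.006*Z),max_speed=.03,max_force=15)); st("end")
E
```

```text
behind t 22.31 q [-0.296   0.3806  0.0085  0.0004 -1.1972  1.7408] tcp [ 0.5714 -0.3749  0.2236] F [-0.6198 -0.2147 -0.2175] w 0.0004 gf 0.0
1.40 t 22.8 q [-0.3035  0.3429 -0.0551  0.0001 -1.172   1.7481] tcp [ 0.5438 -0.3713  0.2204] F [-0.2238  0.3249 -0.2546] w -0.0003 gf 0.0
1.20 t 23.28 q [-0.311   0.3103 -0.1159  0.0001 -1.1449  1.7557] tcp [ 0.518  -0.368   0.2147] F [ 0.6117 -0.5787  1.0312] w -0.0002 gf 0.0
1.00 t 23.77 q [-0.3187  0.2836 -0.1781  0.0001 -1.1093  1.7634] tcp [ 0.4938 -0.3649  0.2046] F [ 0.0281 -0.1401  0.6877] w -0.0001 gf 0.0
0.80 t 24.25 q [-0.3262  0.2652 -0.24    0.0001 -1.0659  1.7708] tcp [ 0.4721 -0.3622  0.1897] F [-0.1009 -0.2275 -0.9161] w -0.0 gf 0.0
0.60 t 24.73 q [-0.3329  0.2567 -0.2991  0.0001 -1.0154  1.7776] tcp [ 0.4537 -0.3599  0.1708] F [ 0.2627 -0.7213  0.1858] w 0.0002 gf 0.0
0.40 t 25.22 q [-0.3384  0.2592 -0.3533  0.0002 -0.9589  1.7831] tcp [ 0.4394 -0.358   0.1485] F [ 0.2601 -1.003   1.1294] w 0.0001 gf 0.0
0.20 t 25.7 q [-0.3423  0.2731 -0.3995  0.0002 -0.8987  1.787 ] tcp [ 0.4299 -0.3569  0.124 ] F [ 0.2749 -0.2897 -0.2658] w -0.0002 gf 0.0
True
end t 26.52 q [-0.3436  0.2982 -0.4344  0.0005 -0.838   1.7886] tcp [ 0.4264 -0.3564  0.0986] F [-1.2392  2.2481  9.4366] w -0.0 gf 4.3
```

```bash
python3 - <<'E'
from h import *
c=np.array(read_state()["tcp_pos"]); line_to(list(c+.2*Z),max_speed=.15)
move_ptp([.40,-.05,.38],list(down(-.1))); hold(.3); st("away")
for n in ("scene","top"):
    p=camera(n); w=cloud(p).reshape(-1,3); save(p,n+"3")
    L=w[(np.linalg.norm(w[:,:2]-[.471,-.362],axis=1)<.07)&(w[:,2]>.05)&(w[:,2]<.2)]
    A=np.c_[(L[:,:2]-[.471,-.362])@CX[:2],np.ones(len(L))]; print(n,len(L),np.linalg.lstsq(A,L[:,2],rcond=None)[0],np.percentile(L[:,2],[5,95]))
    print([(np.array(x["xyz"]),x["p"]) for t in ("lid_front","bare_handle","loose_knot","standing_brush") for x in pinpoint(p,t)[:1]])
    if n=="scene": cv2.imwrite("pics/fin.png",cv2.resize(p["frame"][150:330,140:400],None,fx=2.5,fy=2.5)[...,::-1])
E
```

```text
away t 29.52 q [ 0.37   -0.1775 -0.2768  0.     -1.4723  1.0994] tcp [ 0.4001 -0.0505  0.3797] F [ 0.2251 -1.1983  0.5979] w 0.0001 gf 0.0
scene 1780 [0.0001 0.0888] [0.087  0.0906]
[(array([ 0.3976, -0.3531,  0.0884]), 0.92), (array([ 0.5016, -0.0173,  0.0508]), 0.53), (array([ 0.4126,  0.1455, -0.0021]), 0.82), (array([ 0.3997,  0.2773, -0.0042]), 0.71)]
top 1736 [-0.0024  0.0911] [0.0866 0.0955]
[(array([ 0.3994, -0.3513,  0.0883]), 0.95)]
```

View pics/fin.png

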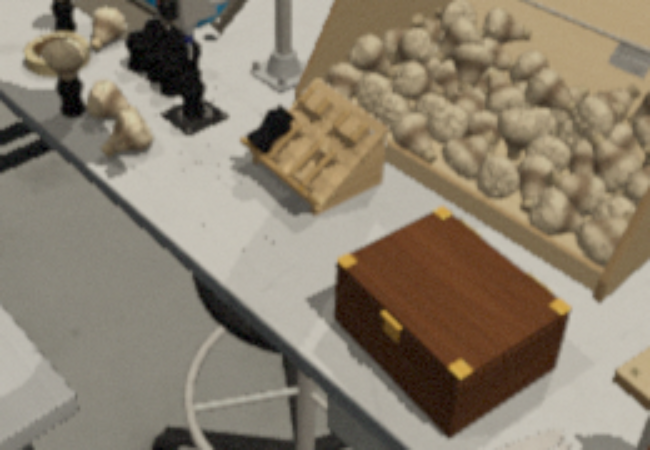

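The lid is closed flat (slope within 0.003), the bare handle is still on the rack at (270,130), and the robot is clear.

```bash
python3 -c "
from rig import *
print(job_done())"
```

```text
the job is handed in; nothing more can be done
None
```

The brush is packed in the case's right-hand rests with its head to the hinge, the lid is fully closed, and the job is handed in at about 30 s of the 58 s limit; camera checks showed nothing else visibly moved, and the judge's verdict was not shown.

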